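Uncouple the shaker's drive link and hold it clear of the ball

ROBOT

A 6-joint arm with a two-finger parallel gripper is mounted at the origin on a cart in front of the work surface, level with it; the furniture and walls round the work are solid. World frame = base frame: x ahead of the robot, y to its left, z up, the work surface at z = 0. Lengths are in m, angles in rad, forces in N, time in s.
With the tool pointing down it reaches from about 0.275 to 1 m from the base axis. Payload 8.4 kg.
Tool frame: the origin (TCP) lies at the very end of the fingers, on their centre line; the grasp point (between the pads) lies robot.tcp_to_grasp behind it (robot.tcp_to_grasp is the distance from the TCP to the grasp point, in m); z points along the fingers, y is the direction in which the jaws open and shut (so a half turn about z gives the same grasp; the last joint's range is limited). The gripper opens to 85 mm and grips with 20 to 120 N. Pads are 22 mm wide; open, the fingers measure 114 mm over their backs; the gripper's body (76 mm by 85 mm) begins 54 mm behind the grasp point. The pads swing forward as they close: fully open they stand 13 mm farther back than shut.
Start: joints at [1.129, 0.353, 1.633, -0, 1.155, -0.002], TCP at [0.266, 0.566, 0.202] pointing down, gripper open.
Joint ranges: [-2.63, 2.63], [-0.92, 2.1], [0.06, 2.66], [-1.3, 4.44], [0, 2.69], [-3.02, 3.02]. Speed limits (rad/s): [2.22, 2.22, 2.79, 3.14, 3.14, 3.14].

INTERFACE

Orientations are given as a rotation vector (axis times angle).
In Python, from bench import robot, jaws, kinematics, get_obs, cams, close_job gives the robot as it stands. The module is installed in compiled form; this text tells all that it offers. Calls block until the motion is done:
- robot.goto(position, orientation): joint-space move of the TCP to a pose.
- robot.servo_line(position, rot=None, speed=0.15): straight line of the TCP; rot=None keeps the orientation; speed is the mean speed in m/s.
- robot.goto_joints(angles): joint-space move.
- jaws.move_gripper(opening, effort=None): opening from 0.0 (shut) to 1.0 (fully open); effort is the grip in N (None keeps the last); returns when the fingers have stopped.
- robot.dwell(seconds).
- kinematics.inverse_kinematics(position, orientation): joint angles nearest the present ones, or None.
- get_obs(): the state.
- cams.read_camera(name): name is "side" or "top" or "wrist"; returns a dict with "img" (420x560x3 uint8, blue, green, red), "camera_matrix" (3x3 intrinsics, pixels), "pose" (4x4, takes a point from camera to world coordinates); the wrist camera has in their place "tool_from_camera" (4x4, takes a point from camera to tool coordinates, whose origin is the TCP and whose axes are the flange's). Camera axes: x right, y down, z forward; pixel columns grow to the right and rows downward; lengths in m; the calibration is good to about 2 mm. A picture is of the moment at which its call begins: read the wrist's pose just before it. There is no depth.
A pose or a line that the arm cannot do raises robot.IKError and nothing moves.
- close_job(): hands the job in, once; it reports no verdict.
The state is a dict: "time_s": time; "q": joint angles; "qvel": joint speeds; "joint_torque": joint torques, N m; "tool_pos": TCP position; "tcp_rot": TCP orientation; "contact_force": force on the tool from outside, world axes, zero at the start; "moment": the same for the moment, N m; "finger_gap": opening from 0.0 (shut) to 1.0 (fully open).
Only numpy, scipy, OpenCV 4.12 (cv2) and the standard library are available. Lean on these libraries where they do the work, as an engineer would, in place of code of your own. Each camera call takes 0.05 s, during which the arm holds its last target.

TASK

The bench shaker's basket has to be freed from its drive. Turn the crank by its black handle counter-clockwise (seen from above) until its ear rests against the bent park stop, with the link still coupled and latched; then, leaving the crank parked there, pull the coupler's spring latch all the way sideways and, with it pulled, lift the drive link off the ball. Finish while holding the link up with the gripper, its coupler about 6 cm above where it sat on the ball, so that a cap can be slipped over the ball: do not let go or lower it, and leave the timer and the culture dish beside the shaker where they are.

Things in the scene. Friction and masses are not known exactly. Their poses are not given: they have to be found in the camera images.
- crank_axis (a point): point on the upright axis of the crank, at the top face of its steel disc (116 mm across, 10 mm thick), 82 mm above the worktop, over the grey gearbox at the right end of the shaker. Frame of the shaker: z up, y along the guide rods from gearbox to sample basket, x across it, away from the robot. The shaker's bed, 200 x 490 mm, is fixed to the worktop
- crank_handle (a point): middle of the grip of the black upright round handle on the crank disc: 16 to 18 mm thick, from 82 to 141 mm above the worktop, this point at 120 mm, 48 mm from the crank axis. Its frame turns with the crank: -x from the axis to the handle, +x from the axis to the ball, z up. The crank turns with 0.05 N m of drag and slides platform and basket by up to 30 mm
- crank_ear (a point): park ear, a flat steel tongue 12 mm wide on the crank disc's rim, reaching 80 mm from the axis in the direction of the crank's +y (seen from above a quarter turn clockwise from the handle); this point is on its midline, 72 mm from the axis, 77 mm above the worktop. Same frame as the handle
- stop_face (a point): contact face of the park stop, a dark bent bracket on the gearbox under the disc; its flange (5 x 20 mm, top 87 mm above the worktop) stands just outside the rim on the robot's side, clamped in varying direction. Point 72 mm from the axis, 6 mm behind the parked ear's midline. +y: normal, toward the arriving ear; when parked, the crank's +x (to the ball) lies along this +y
- crank (a joint): angle of the crank, rad: 0 at the start, growing counter-clockwise seen from above; the ear meets the stop between 1.27 and 1.87 rad, depending on where the stop is clamped
- ball_center (a point): centre of the 20 mm steel ball that stands on the crank disc, 25 mm from the crank axis, 108 mm above the worktop; it carries the coupler
- socket_center (a point): centre of the coupler's ball socket, on the ball's centre while coupled, 150 mm from the link's pin. The coupler is a steel block 40 x 40 mm from 7 mm below to 24 mm above this point, open downward. Frame of the link: +y along the link from coupler to pin, z up, -x the way the latch is pulled (across the link, roughly toward the robot)
- link_pin (a point): hinge of the drive link on the sliding platform, 108 mm above the worktop: the link swivels freely about the upright and lifts about its own x axis, up to 0.75 rad. Link with coupler weighs 0.36 kg and falls back when let go. The platform slides along the shaker's y with 0.6 N of drag. Same frame as the coupler
- latch_tab (a point): middle of the latch tab, an upright dark steel tab on top of the coupler: 14 mm thick along the link's x (pull direction), 22 mm wide along the link's y, 42 mm tall, top 20 mm above and foot 22 mm below this point, which is 150 mm above the worktop at rest and 4 mm to the link's +x of the socket centre. Frame of the link, with which it lifts
- latch (a joint): travel of the spring latch, m: 0 locked (a fork under the ball holds the coupler down), growing as the tab is pulled along the link's -x, 0.014 at its end; the ball is free from 0.012 on. 3.2 N to start, 8.8 N at the end; it springs back when let go
- link_lift (a joint): lifting angle of the drive link, rad: 0 seated on the ball, growing as the coupler rises (0.40 rad raises the socket by 58 mm)
- timer: white bench timer, 66 x 66 x 20 mm, loose on the worktop to the right of the shaker (another one stands farther off by the wall); leave alone. Origin at the centre of its underside
- petri_dish: culture dish, 90 mm across, 12 mm tall, loose on the worktop to the left of the shaker; leave alone. Origin at the centre of its underside

How it is judged:
By the outcome, as a careful person would: the job done as asked, in the order asked, and still so for the second after the job is handed in, while the arm keeps its last pose, push and grip.
It also fails if it takes over 54 s, if anything falls off the work surface, if the arm or the gripper's body presses on something with over 40 N, if the wrist force passes 120 N, or if a joint passes its speed limit or range.

## Working session

There is one attempt and no reset: what is moved stays moved. The work goes in short steps, each a Python script; the robot and the scene stay as the last script left them, time stands still between calls to the robot, and variables do not carry over. Pictures are saved under pics/ and viewed, and the job is handed in when it is done.

```bash
mkdir -p pics; ls; python3 - <<'E'
from bench import robot,jaws,kinematics,get_obs,cams
import cv2,numpy as np
np.set_printoptions(precision=4,suppress=True)
o=get_obs();print(o, robot.tcp_to_grasp)
for n in ["side","top","wrist"]:
    r=cams.read_camera(n);cv2.imwrite(f"pics/{n}0.png",r["img"])
    print(n,r["camera_matrix"],r.get("pose",r.get("tool_from_camera")))
E
```

```text
pics
{'time_s': 0.0, 'q': array([ 1.1286,  0.3537,  1.6341, -0.    ,  1.1552, -0.0024]), 'qvel': array([ 0.0019, -0.0004, -0.001 , -0.0003,  0.    ,  0.0005]), 'joint_torque': array([  0.0016, -60.5265, -34.2063,   0.0001,   0.0095,   0.    ]), 'tool_pos': array([0.2659, 0.5651, 0.2016]), 'tcp_rot': array([-0.6852, -3.0657,  0.0021]), 'contact_force': array([0.3344, 0.2617, 0.0238]), 'moment': array([0.0352, 0.0566, 0.0159]), 'finger_gap': 1.0009179667514014} 0.0187
side [[451.8832   0.     276.6728]
 [  0.     451.8832 214.7015]
 [  0.       0.       1.    ]] [[ 0.8274 -0.2984  0.4758 -0.0795]
 [-0.5614 -0.4173  0.7146 -0.9161]
 [-0.0147 -0.8584 -0.5128  0.7768]
 [ 0.      0.      0.      1.    ]]
top [[380.7803   0.     274.6503]
 [  0.     380.7803 211.9294]
 [  0.       0.       1.    ]] [[-0.0063 -0.9944  0.1055  0.421 ]
 [-1.      0.0067  0.003   0.0527]
 [-0.0037 -0.1055 -0.9944  1.3534]
 [ 0.      0.      0.      1.    ]]
wrist [[295.1759   0.     279.4031]
 [  0.     295.1759 213.9224]
 [  0.       0.       1.    ]] [[-0.0003 -0.9482 -0.3176  0.0817]
 [ 1.     -0.0004  0.0003 -0.0002]
 [-0.0004 -0.3176  0.9482 -0.1719]
 [ 0.      0.      0.      1.    ]]
```

View pics/side0.png

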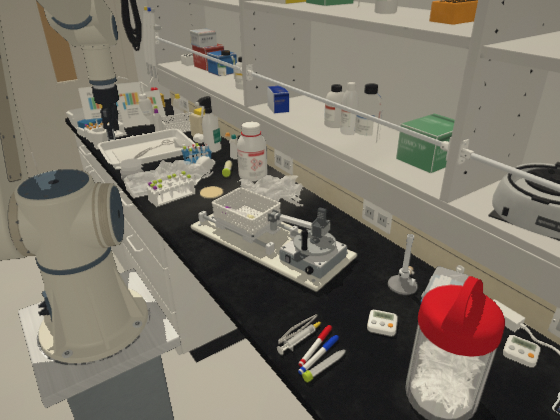

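View pics/top0.png

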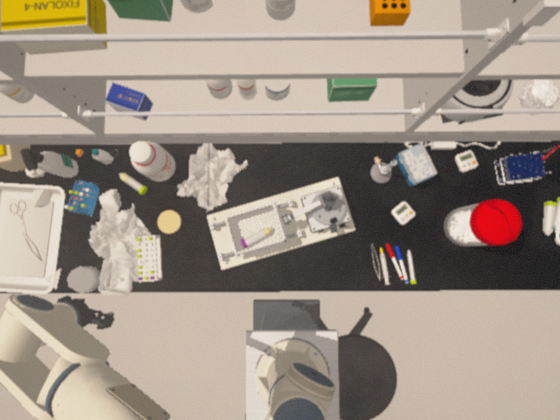

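View pics/wrist0.png

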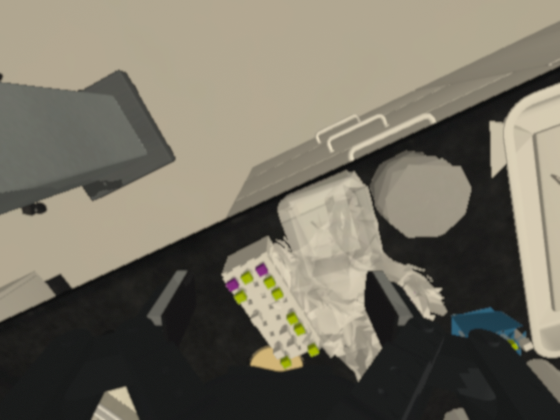

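```bash
cat > h.py <<'E'
from bench import robot,jaws,kinematics,get_obs,cams,close_job
import cv2,numpy as np
from scipy.spatial.transform import Rotation as R
np.set_printoptions(precision=4,suppress=True)
def rotv(yaw):  # tool down, tool x at yaw angle in world
    x=np.array([np.cos(yaw),np.sin(yaw),0]);z=np.array([0,0,-1.]);y=np.cross(z,x)
    return R.from_matrix(np.c_[x,y,z]).as_rotvec()
def cam(name):
    o=get_obs();r=cams.read_camera(name);K=r["camera_matrix"]
    if name=="wrist":
        T=np.eye(4);T[:3,:3]=R.from_rotvec(o["tcp_rot"]).as_matrix();T[:3,3]=o["tool_pos"]
        P=T@r["tool_from_camera"]
    else: P=r["pose"]
    return r["img"],K,P
def unproj(K,P,uv,z):
    d=P[:3,:3]@np.linalg.solve(K,np.array([uv[0],uv[1],1.]));t=(z-P[2,3])/d[2]
    return P[:3,3]+t*d
def proj(K,P,X):
    c=P[:3,:3].T@(np.asarray(X)-P[:3,3]);p=K@c;return p[:2]/p[2]
E
python3 - <<'E'
import cv2
a=cv2.imread('pics/top0.png')[160:290,180:380];cv2.imwrite('pics/topc.png',cv2.resize(a,None,fx=4,fy=4,interpolation=cv2.INTER_CUBIC)[:600])
a=cv2.imread('pics/side0.png')[160:300,180:370];cv2.imwrite('pics/sidec.png',cv2.resize(a,None,fx=4,fy=4,interpolation=cv2.INTER_CUBIC)[:600])
E
python3 - <<'E'
from h import *
for yaw in [np.pi, np.pi+.3, np.pi-.3]:
  print(kinematics.inverse_kinematics([0.5,-0.10,0.33],rotv(yaw)))
E
```

```text
[-0.2003  0.0674  1.711   0.      1.3632 -1.7711]
[-0.2003  0.0674  1.711   0.      1.3632 -2.0711]
[-0.2003  0.0674  1.711  -0.      1.3632 -1.4711]
```

View pics/topc.png

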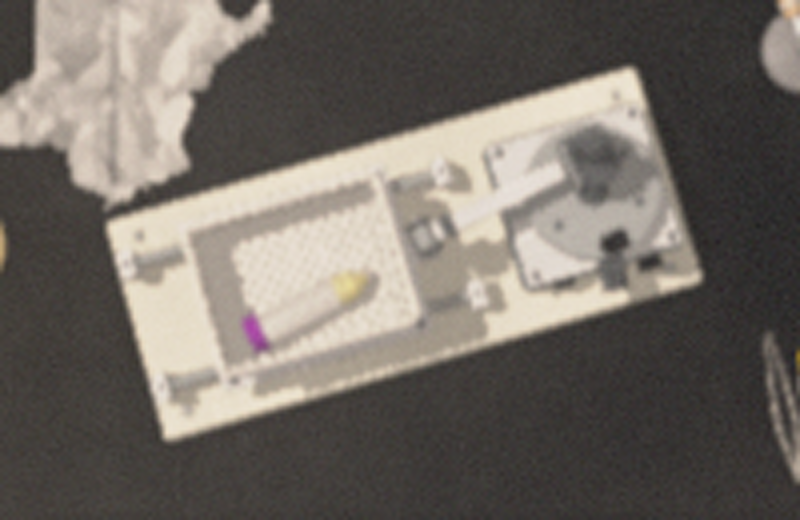

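View pics/sidec.png

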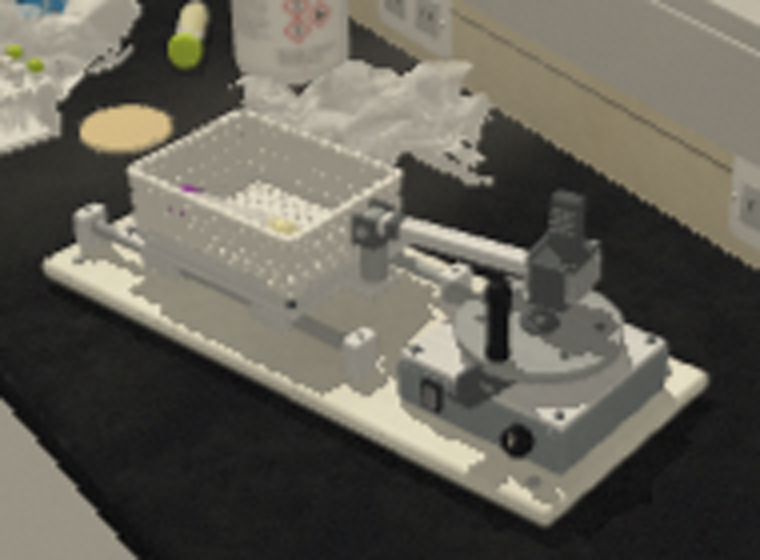

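```bash
python3 - <<'E'
from h import *
robot.goto([0.47,-0.11,0.33],rotv(np.pi))
print(get_obs()["time_s"],get_obs()["tool_pos"])
img,K,P=cam("wrist");cv2.imwrite("pics/w1.png",img)
np.savez("w1.npz",K=K,P=P)
E
```

```text
2.6917 [ 0.4702 -0.1095  0.3299]
```

View pics/w1.png

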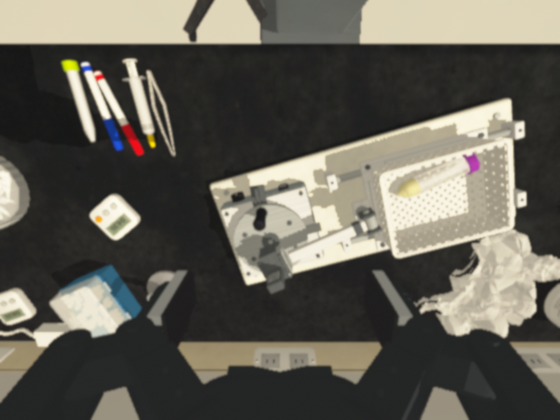

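```bash
python3 - <<'E'
import cv2
a=cv2.imread('pics/w1.png')[160:300,200:400];cv2.imwrite('pics/w1c.png',cv2.resize(a,None,fx=4,fy=4,interpolation=cv2.INTER_CUBIC))
E
```

```text
(no output)
```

View pics/w1c.png

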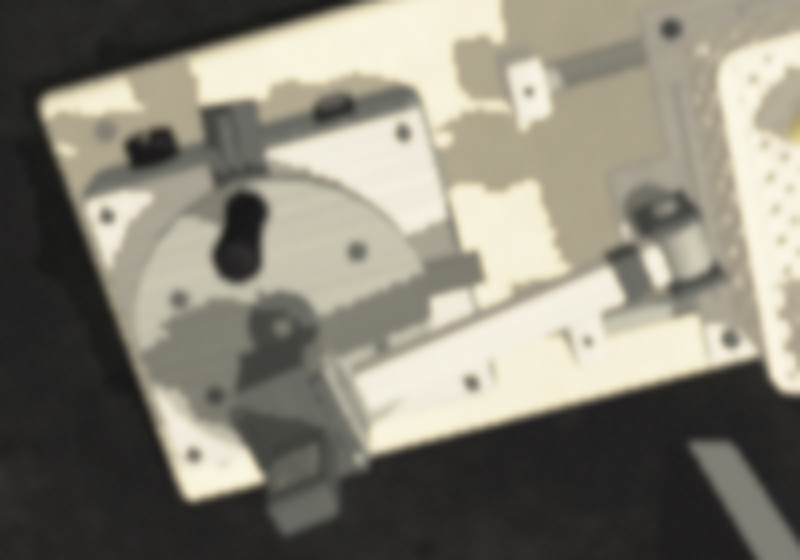

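```bash
python3 - <<'E'
from h import *
d=np.load("w1.npz");K,P=d["K"],d["P"]
c=lambda x,y:(x/4+200-.375,y/4+160-.375)
for n,p,z in [("bedTL",c(42,98),.012),("bedBL",c(188,498),.012),("gbTL",c(90,190),.07),("gbTR",c(412,90),.07),("hub",c(283,325),.09),
 ("handle top",c(238,258),.141),("handle base",c(247,200),.082),("ear tip",c(478,268),.079),("ear shoulder",c(420,250),.082),("disc left",c(134,325),.082),("disc top",c(285,170),.082),("disc right",c(425,255),.082),
 ("tab top",c(303,508),.170),("pin",c(665,215),.12),("stop",c(235,135),.087)]:
  print(n,unproj(K,P,p,z))
E
```

```text
bedTL [ 0.4993 -0.2268  0.012 ]
bedBL [ 0.6932 -0.1718  0.012 ]
gbTL [ 0.5221 -0.1973  0.07  ]
gbTR [ 0.4831 -0.075   0.07  ]
hub [ 0.5694 -0.1233  0.09  ]
handle top [ 0.5233 -0.136   0.141 ]
handle base [ 0.5222 -0.1365  0.082 ]
ear tip [ 0.5505 -0.0487  0.079 ]
ear shoulder [ 0.5421 -0.0714  0.082 ]
disc left [ 0.573  -0.1812  0.082 ]
disc top [ 0.5106 -0.1222  0.082 ]
disc right [ 0.5441 -0.0694  0.082 ]
tab top [ 0.5986 -0.1148  0.17  ]
pin [0.5154 0.0083 0.12  ]
stop [ 0.4959 -0.14    0.087 ]
```

```bash
cat >> h.py <<'E'
AX=np.array([0.5695,-0.1235])
def hpose(a,z=0.109,r=0.048): # a: crank +x yaw
    return [AX[0]-r*np.cos(a),AX[1]-r*np.sin(a),z],rotv(a)
E
python3 - <<'E'
from h import *
a0=np.radians(14.7)
p,r=hpose(a0,0.2); robot.goto(p,r)
img,K,P=cam("wrist");cv2.imwrite("pics/w2.png",img)
p,r=hpose(a0); robot.servo_line(p,r)
o0=get_obs()
jaws.move_gripper(0.0,25)
o=get_obs();print(o["time_s"],o["tool_pos"],p,o["finger_gap"],o0["contact_force"],o["contact_force"],o["q"])
img,K,P=cam("wrist");cv2.imwrite("pics/w3.png",img)
E
```

```text
6.7417 [ 0.5248 -0.1362  0.111 ] [np.float64(0.5230711478667579), np.float64(-0.13568038134007065), 0.109] 0.001662577932163245 [-0.56    0.7436  1.0979] [-1.3572 -0.4189 16.1128] [-0.2566  0.3321  1.896  -0.0001  0.9098  1.0576]
```

View pics/w3.png

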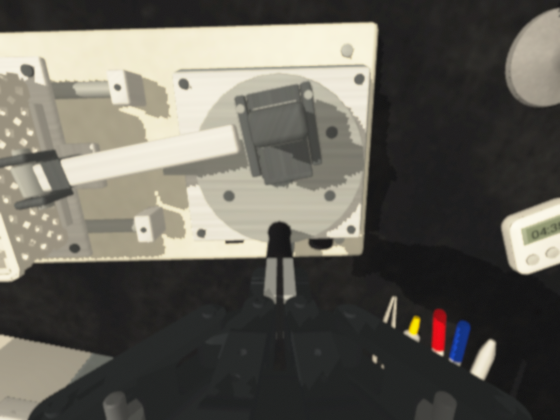

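View pics/w2.png

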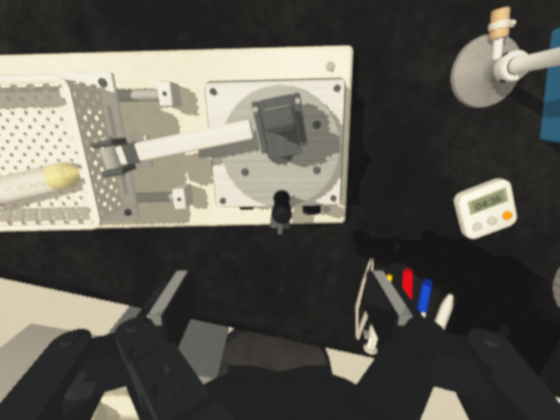

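```bash
python3 - <<'E'
from h import *
jaws.move_gripper(1.0,25)
o=get_obs();print(o["time_s"],o["tool_pos"],o["contact_force"])
robot.servo_line([o["tool_pos"][0],o["tool_pos"][1],0.22],speed=.2)
img,K,P=cam("wrist");cv2.imwrite("pics/w4.png",img);np.savez("w4.npz",K=K,P=P)
print(get_obs()["tool_pos"],get_obs()["contact_force"])
a=img[30:250,180:400];cv2.imwrite('pics/w4c.png',cv2.resize(a,None,fx=2.7,fy=2.7,interpolation=cv2.INTER_CUBIC))
for X in [(.5233,-.136,.141),(.5233,-.136,.082),(.5695,-.1235,.082),(.55,-.049,.08)]: print(X,(proj(K,P,X)-[180,30])*2.7, proj(K,P,X))
E
```

```text
7.575 [ 0.523  -0.1357  0.1089] [ 0.0963  0.2058 -0.3278]
[ 0.5221 -0.1354  0.2185] [ 0.3308 -0.0891 -0.3175]
(0.5233, -0.136, 0.141) [270.4593 488.1924] [280.1701 210.812 ]
(0.5233, -0.136, 0.082) [270.1377 442.8835] [280.051  194.0309]
(0.5695, -0.1235, 0.082) [269.2231 320.9395] [279.7123 148.8665]
(0.55, -0.049, 0.08) [ 68.1616 320.3156] [205.245  148.6354]
```

View pics/w4c.png

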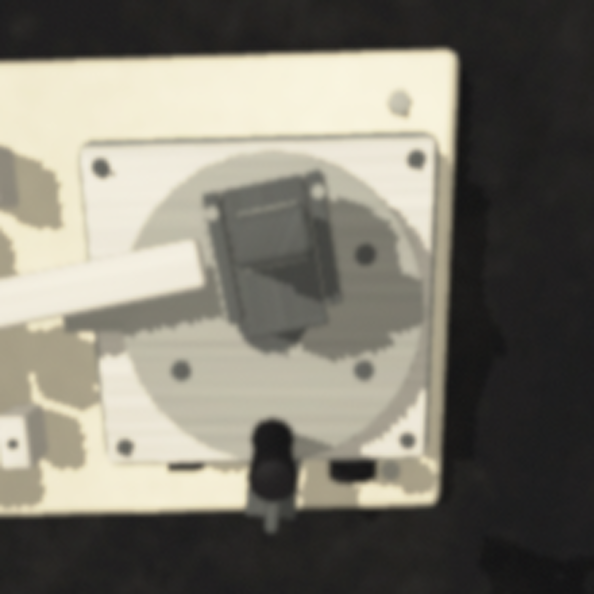

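```bash
python3 - <<'E'
import cv2
a=cv2.imread('pics/w3.png')[200:330,200:360];cv2.imwrite('pics/w3c.png',cv2.resize(a,None,fx=4.5,fy=4.5,interpolation=cv2.INTER_CUBIC))
E
```

```text
(no output)
```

View pics/w3c.png

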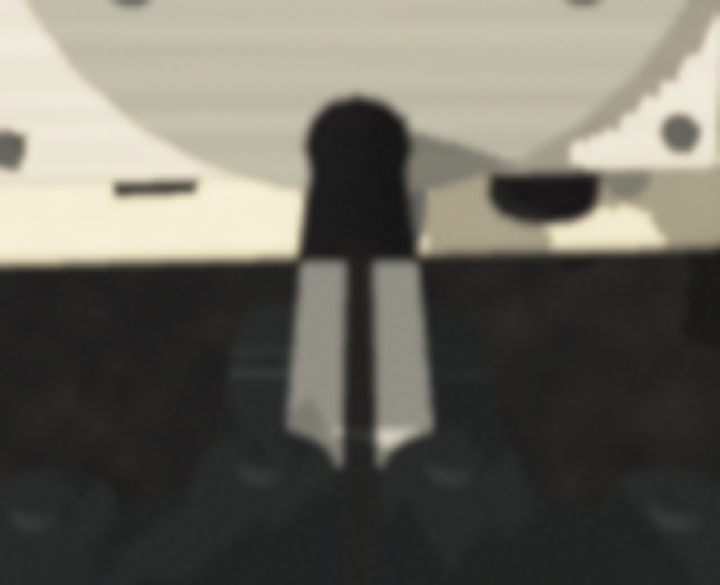

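```bash
python3 - <<'E'
from h import *
jaws.move_gripper(0.0,25)
img,K,P=cam("wrist");cv2.imwrite("pics/w5.png",img)
o=get_obs();print(o["time_s"],o["tool_pos"],o["contact_force"],o["finger_gap"])
a=img[180:330,200:360];cv2.imwrite('pics/w5c.png',cv2.resize(a,None,fx=4,fy=4,interpolation=cv2.INTER_CUBIC))
im,K,P=cam("side");cv2.imwrite("pics/s5.png",im);a=im[180:300,230:370];cv2.imwrite('pics/s5c.png',cv2.resize(a,None,fx=5,fy=5,interpolation=cv2.INTER_CUBIC))
print(proj(K,P,o["tool_pos"]))
E
```

```text
9.15 [ 0.5231 -0.1357  0.2201] [ 0.4661 -0.5248  0.5554] -0.0051530991493516295
[304.106 203.7  ]
```

View pics/w5c.png

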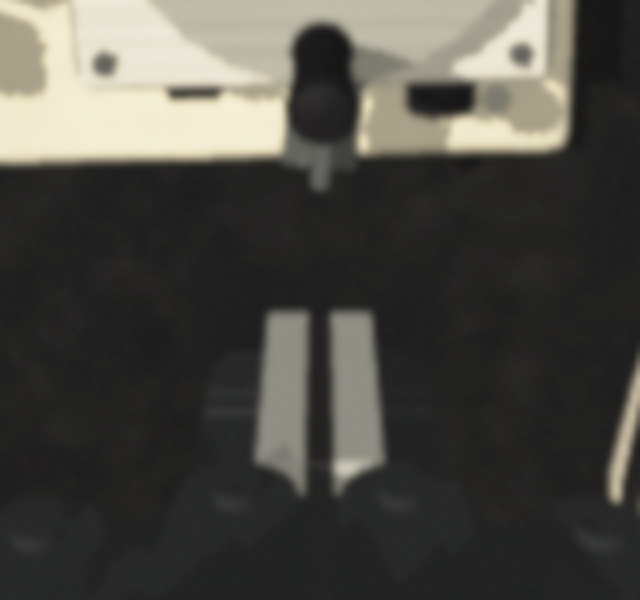

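View pics/s5c.png

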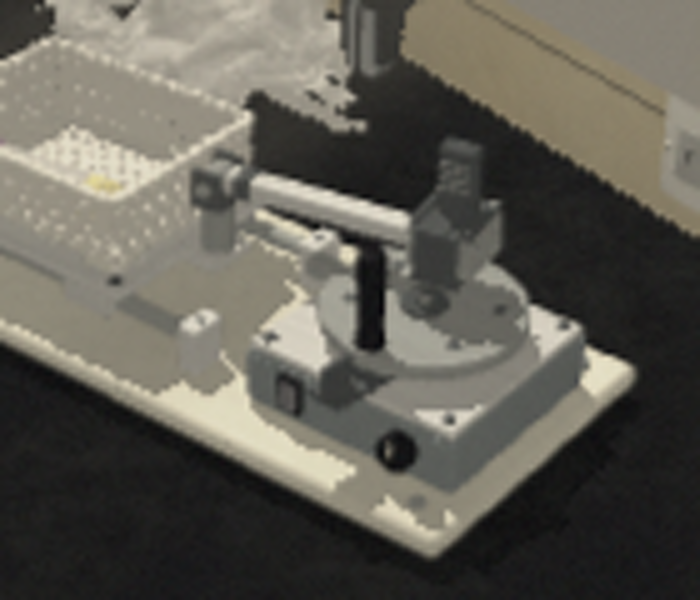

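```bash
python3 - <<'E'
import cv2,numpy as np
a=cv2.imread('pics/w5.png')[200:330,200:360].astype(float);a=np.clip(a*3,0,255).astype('uint8')
a=cv2.resize(a,None,fx=2.5,fy=2.5)
b=cv2.imread('pics/s5.png')[150:250,250:350].astype(float);b=np.clip(b*2.5,0,255).astype('uint8');b=cv2.resize(b,(400,325))[:,:]
b=cv2.resize(b,(400,400))[:325]
cv2.imwrite('pics/e5.png',np.hstack([a,b[:a.shape[0]]]))
E
```

```text
(no output)
```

View pics/e5.png

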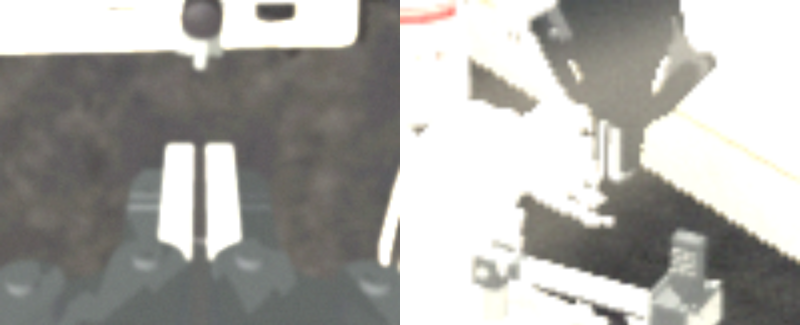

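```bash
python3 - <<'E'
from h import *
r=cams.read_camera("side");K,P=r["camera_matrix"],r["pose"]
t=get_obs()["tool_pos"];print(t)
for d in [0,.02,.025,.03]: print(d,proj(K,P,t+[0,0,d]))
d=np.load("w4.npz");K,P=d["K"],d["P"]
c=lambda x,y:(x/2.7+180-.3,y/2.7+30-.3)
print("handle top",unproj(K,P,c(274,478),.141),"base",unproj(K,P,c(272,437),.082),"disc",unproj(K,P,c(273,306),.082))
for X in [c(122,310),c(425,310),c(273,150)]: print(unproj(K,P,X,.082))
E
```

```text
[ 0.5231 -0.1357  0.22  ]
0 [304.1084 203.7083]
0.02 [304.241  196.6786]
0.025 [304.2746 194.901 ]
0.03 [304.3083 193.1152]
handle top [ 0.5272 -0.1359  0.141 ] base [ 0.5261 -0.1357  0.082 ] disc [ 0.5754 -0.1231  0.082 ]
[ 0.5595 -0.0681  0.082 ]
[ 0.5886 -0.1792  0.082 ]
[ 0.628  -0.1093  0.082 ]
```

```bash
sed -i 's/AX=.*/AX=np.array([0.5718,-0.1235])/; s/z=0.109/z=0.080/' h.py
python3 - <<'E'
from h import *
a0=np.radians(15)
jaws.move_gripper(1.0,25)
p,r=hpose(a0,.105); robot.servo_line(p,r)
f0=get_obs()["contact_force"]
p,r=hpose(a0); robot.servo_line(p,r,speed=.06)
o=get_obs();print(o["contact_force"],f0,o["tool_pos"])
jaws.move_gripper(0.0,25)
o=get_obs();print(o["time_s"],o["tool_pos"],p,o["finger_gap"],o["contact_force"])
img,K,P=cam("wrist");cv2.imwrite("pics/w6.png",img)
E
```

```text
[ 0.8911 -0.1763 -0.6521] [ 0.6354 -0.4097  0.0335] [ 0.5253 -0.1359  0.0797]
12.15 [ 0.5255 -0.1359  0.0802] [np.float64(0.5254355603381247), np.float64(-0.13592331416492098), 0.08] 0.19087116381500896 [-0.2665  0.7245  3.9617]
```

View pics/w6.png

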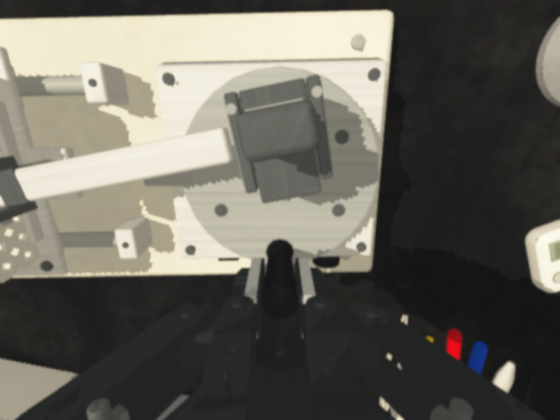

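```bash
cat > turn.py <<'E'
from h import *
def tang(o,a):  # force resisting ccw motion at handle (handle dir a+pi; ccw tangent)
    t=np.array([np.sin(a),-np.cos(a)]); return o["contact_force"][:2]@t, o["contact_force"][:2]@[np.cos(a),np.sin(a)], o["moment"][2]
E
python3 - <<'E'
from turn import *
a0=15
for d in [12,24,36,48,58,66]:
    a=np.radians(a0+d);p,r=hpose(a);robot.servo_line(p,r,speed=.04)
    o=get_obs();print(d,round(o["time_s"],2),np.array(tang(o,a)),o["contact_force"],round(o["finger_gap"],3))
    if abs(tang(o,a)[0])>12: break
im,K,P=cam("side");cv2.imwrite("pics/s7.png",im)
img,K,P=cam("wrist");cv2.imwrite("pics/w7.png",img);np.savez("w7.npz",K=K,P=P)
E
```

```text
12 12.6 [ 0.9165 -1.0141  0.0638] [-0.4875 -1.277   4.3531] 0.189
24 13.0 [-0.4721 -1.1833  0.1065] [-1.2167 -0.3778  5.5996] 0.193
36 13.4 [ 0.2801 -1.0429  0.0444] [-0.4387 -0.9868  5.4095] 0.193
48 13.8 [-0.3912 -1.9672  0.0711] [-1.2416 -1.5752  5.7507] 0.193
58 14.16 [ 0.4062 -1.7175  0.0486] [-0.1137 -1.7612  5.5982] 0.191
66 14.47 [-0.393  -2.9728  0.0931] [-0.8532 -2.8747  5.9603] 0.191
```

View pics/w7.png

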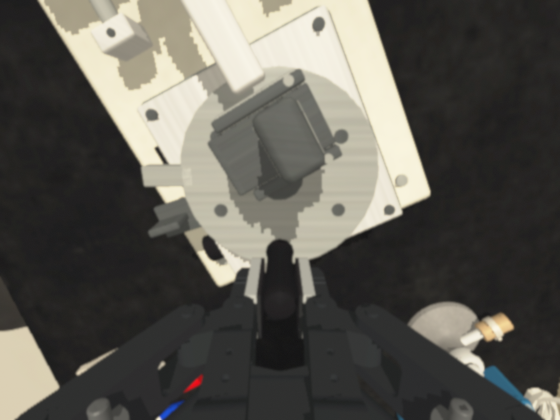

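```bash
python3 - <<'E'
from turn import *
a0=15;base=None
d=66
while d<100:
    d+=1.5 if d<70 else 1
    a=np.radians(a0+d);p,r=hpose(a);robot.servo_line(p,r,speed=.02)
    o=get_obs();t=tang(o,a);print(d,round(o["time_s"],2),np.array(t),o["contact_force"])
    if abs(t[0])>8 : break
    if o["time_s"]>21: break
img,K,P=cam("wrist");cv2.imwrite("pics/w8.png",img);np.savez("w8.npz",K=K,P=P)
print(get_obs()["time_s"])
E
```

```text
67.5 14.82 [ 0.736  -3.0893  0.0116] [ 0.3265 -3.159   5.8807]
69.0 15.07 [-0.9724 -3.9827 -0.015 ] [-1.3834 -3.8592  5.2626]
70.5 15.32 [-0.1525 -1.8527  0.0062] [-0.2974 -1.835   5.3465]
71.5 15.57 [-1.0794 -2.6389 -0.0072] [-1.2385 -2.568   6.1693]
72.5 15.82 [-0.2172 -3.6714 -0.0098] [-0.3772 -3.6585  5.9398]
73.5 16.07 [-0.7914 -2.9996  0.0298] [-0.8697 -2.9779  5.5653]
74.5 16.32 [-0.6805 -3.2632  0.0166] [-0.7089 -3.2572  6.3114]
75.5 16.57 [ 0.0136 -3.4366  0.0113] [ 0.0436 -3.4363  4.9719]
76.5 16.82 [-0.5757 -3.2121  0.0209] [-0.4914 -3.226   6.197 ]
77.5 17.07 [-0.2517 -3.1734  0.0687] [-0.1131 -3.1813  5.944 ]
78.5 17.32 [-0.4589 -3.546   0.0249] [-0.2416 -3.5674  6.2061]
79.5 17.57 [-1.5247 -2.9472  0.0022] [-1.2887 -3.0577  5.1269]
80.5 17.82 [-1.2675 -2.8468  0.0201] [-0.9888 -2.9551  5.8443]
81.5 18.07 [-1.7165 -2.6258  0.0615] [-1.4082 -2.8033  6.3164]
82.5 18.32 [-0.5847 -2.5876  0.0524] [-0.2419 -2.6418  6.4109]
83.5 18.57 [-1.0858 -2.2625  0.0265] [-0.7394 -2.3982  5.9896]
84.5 18.82 [-2.0665 -3.0858  0.0109] [-1.5288 -3.3846  5.9799]
85.5 19.07 [-5.5251 -3.4323 -0.1923] [-4.8071 -4.3817  8.5414]
86.5 19.32 [-7.7388 -3.4626 -0.1386] [-6.8931 -4.9359 10.1529]
87.5 19.57 [-12.2059  -2.2291  -0.1337] [-11.4341  -4.8181  12.4278]
19.625
```

View pics/w8.png

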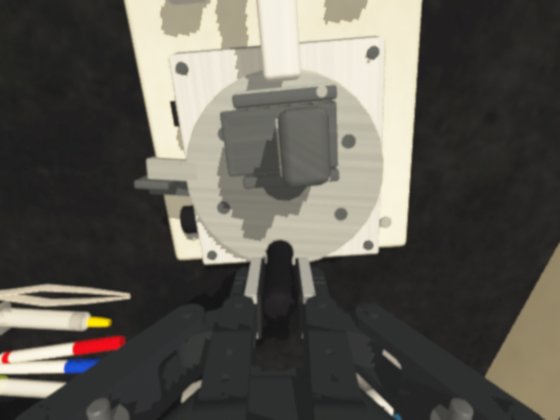

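```bash
python3 - <<'E'
from turn import *
jaws.move_gripper(1.0,25)
p,r=hpose(np.radians(15+86),.225);robot.servo_line(p,r,speed=.25)
img,K,P=cam("wrist");cv2.imwrite("pics/w9.png",img);np.savez("w9.npz",K=K,P=P)
print(get_obs()["time_s"],get_obs()["tool_pos"])
a=img[20:240,160:400];cv2.imwrite('pics/w9c.png',cv2.resize(a,None,fx=2.7,fy=2.7,interpolation=cv2.INTER_CUBIC))
E
```

```text
21.0833 [ 0.5798 -0.1703  0.223 ]
```

View pics/w9.png

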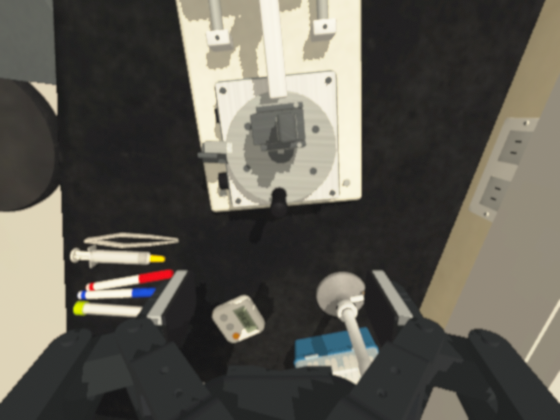

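View pics/w9c.png

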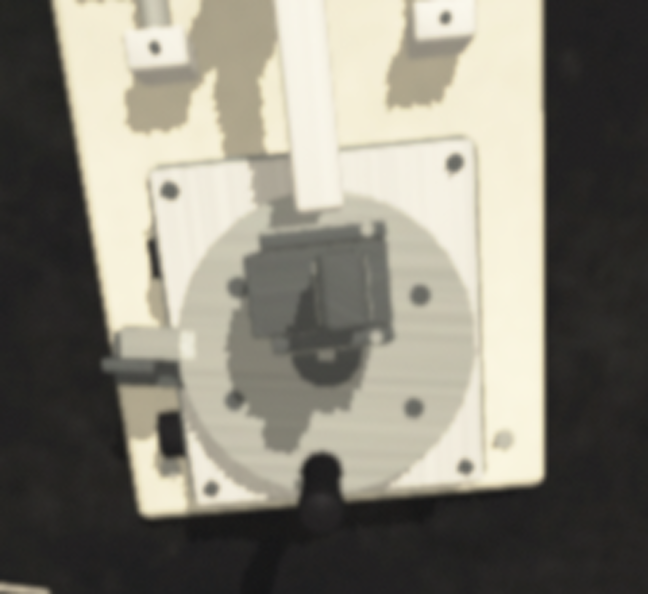

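```bash
python3 - <<'E'
from h import *
d=np.load("w9.npz");K,P=d["K"],d["P"]
c=lambda x,y:(x/2.7+160-.3,y/2.7+20-.3)
tt=unproj(K,P,c(343,289),.170);print("tab",tt)
a=unproj(K,P,c(319,205),.116);b=unproj(K,P,c(299,2),.116);v=b-a;print(a,b,np.degrees(np.arctan2(v[1],v[0])))
e=[unproj(K,P,c(*q),.170) for q in [(318,255),(365,248),(318,328),(368,325)]]
print([np.degrees(np.arctan2(*(e[i]-e[j])[[1,0]])) for i,j in [(1,0),(3,2),(0,2),(1,3)]])
g=[unproj(K,P,c(*q),.082) for q in [(179,340),(475,340),(327,190)]];print(g, (g[0]+g[1])/2)
print("handle",unproj(K,P,c(322,512),.141))
# expected ball/tab from model
for ca in [100,101]:
  r_=np.radians(ca);ball=AX+.025*np.array([np.cos(r_),np.sin(r_)])
  print(ball)
print(AX)
E
```

```text
tab [ 0.5713 -0.0973  0.17  ]
[ 0.56   -0.0746  0.116 ] [ 0.5432 -0.0195  0.116 ] 106.93732674750547
[np.float64(19.01233760909042), np.float64(14.33011118956608), np.float64(100.86543769213344), np.float64(104.29316279620812)]
[array([ 0.5156, -0.1304,  0.082 ]), array([ 0.6276, -0.1087,  0.082 ]), array([ 0.5613, -0.0671,  0.082 ])] [ 0.5716 -0.1196  0.082 ]
handle [ 0.5795 -0.1698  0.141 ]
[ 0.5675 -0.0989]
[ 0.567 -0.099]
[ 0.5718 -0.1235]
```

```bash
cat >> h.py <<'E'
LY=np.radians(105); LX=np.array([np.cos(LY-np.pi/2),np.sin(LY-np.pi/2),0])
BALL=np.array([.5677,-.0988,.108]); PIN=BALL+.150*np.array([np.cos(LY),np.sin(LY),0])
TAB=np.array([.5714,-.0976,0])
def tpose(pull,th=0,z=.110):
    p=TAB-pull*LX; p[2]=z; q=R.from_rotvec(-th*LX)
    return PIN+q.apply(p-PIN),(q*R.from_rotvec(rotv(LY))).as_rotvec()
E
python3 - <<'E'
from h import *
print([kinematics.inverse_kinematics(*tpose(.014,t)) for t in (0,.2,.43)])
p,r=tpose(.0035,z=.20); robot.servo_line(p,r,speed=.12)
p,r=tpose(.0035,z=.14); robot.servo_line(p,r,speed=.12)
f=get_obs()["contact_force"]
p,r=tpose(.0035); robot.servo_line(p,r,speed=.05)
o=get_obs();print(o["time_s"],o["contact_force"],f,o["tool_pos"],p)
img,K,P=cam("wrist");cv2.imwrite("pics/w10.png",img)
E
```

```text
[array([-0.1821,  0.3698,  1.8407, -0.    ,  0.9311, -0.4439]), array([-0.0522,  0.3006,  1.8842, -0.2419,  0.9086, -0.1694]), array([ 0.118 ,  0.2625,  1.9221, -0.5272,  0.9614,  0.1636])]
23.275 [-1.6586 -1.0896 -0.7521] [ 0.6982 -1.5225 -0.1347] [ 0.5681 -0.0985  0.11  ] [ 0.568  -0.0985  0.11  ]
```

View pics/w10.png

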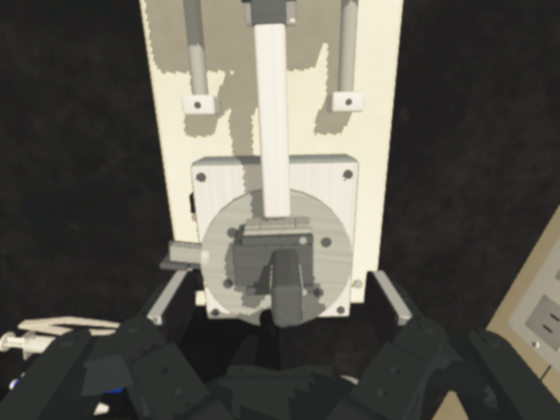

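```bash
sed -i 's/LY=np.radians(105)/LY=np.radians(106.7)/' h.py
python3 - <<'E'
from h import *
p,r=tpose(.0035); robot.servo_line(p,r,speed=.05)
jaws.move_gripper(0.0,60)
o=get_obs();print(o["time_s"],o["contact_force"]@LX,o["contact_force"],o["tool_pos"],o["finger_gap"],o["finger_gap"]*85)
img,K,P=cam("wrist");cv2.imwrite("pics/w11.png",img)
E
```

```text
24.225 4.67309713512973 [4.2307 2.1606 0.2694] [ 0.5694 -0.0983  0.1104] 0.15189487386083617 12.911064278171073
```

View pics/w11.png

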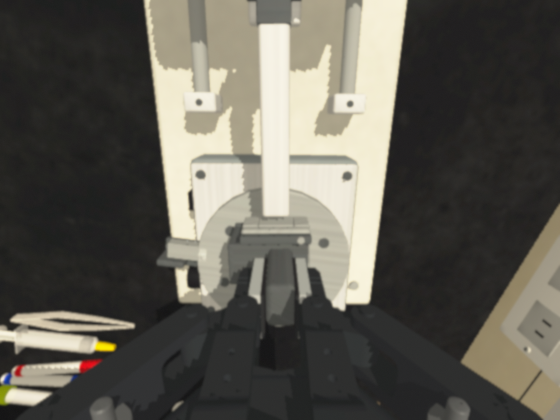

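```bash
python3 - <<'E'
from h import *
for pull in [.008,.012,.014,.0155,.017,.0185,.020,.0215]:
    p,r=tpose(pull); robot.servo_line(p,r,speed=.03)
    o=get_obs();F=o["contact_force"]@LX
    print(pull,round(o["time_s"],2),"act",((TAB-o["tool_pos"])*[1,1,0])@LX,"F",F,o["contact_force"],round(o["finger_gap"],3))
    if F>17: break
img,K,P=cam("wrist");cv2.imwrite("pics/w12.png",img);np.savez("w12.npz",K=K,P=P)
E
```

```text
0.008 24.57 act 0.006768436244906656 F 4.893166324132653 [4.6981 1.3683 0.0119] 0.152
0.012 24.86 act 0.01038173820431986 F 7.145840295804851 [ 6.1418  4.3954 -1.3967] 0.153
0.014 25.11 act 0.012126224774027422 F 7.985107411018825 [ 7.2648  3.5729 -2.9061] 0.15
0.0155 25.36 act 0.013509228114263654 F 9.146366233232564 [ 8.4656  3.6117 -2.3323] 0.157
0.017 25.61 act 0.014840502517042718 F 8.767289265626129 [ 7.7388  4.7149 -3.1238] 0.153
0.0185 25.86 act 0.015198829161440554 F 13.012542696434755 [11.5249  6.8687 -6.6602] 0.154
0.02 26.11 act 0.015445893557868708 F 18.448737888983636 [ 16.7176   8.4779 -10.5418] 0.147
```

View pics/w12.png

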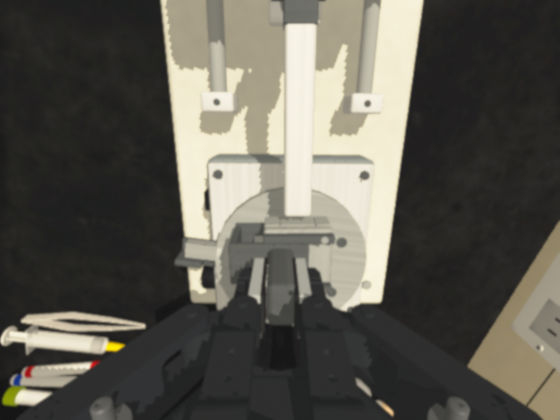

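```bash
python3 - <<'E'
from h import *
for th in [.02,.04,.07,.10,.13]:
    p,r=tpose(.0195,th); robot.servo_line(p,r,speed=.03)
    o=get_obs();F=o["contact_force"]@LX
    print(th,round(o["time_s"],2),"F",F,o["contact_force"],round(o["finger_gap"],3),o["tool_pos"]-p)
    if abs(o["contact_force"][2])>25: break
img,K,P=cam("wrist");cv2.imwrite("pics/w13.png",img)
im,K,P=cam("side");cv2.imwrite("pics/s13.png",im);a=im[160:300,230:370];cv2.imwrite('pics/s13c.png',cv2.resize(a,None,fx=4,fy=4,interpolation=cv2.INTER_CUBIC))
E
```

```text
0.02 26.41 F 12.53753559144938 [11.5329  5.1887  1.1468] 0.152 [0.0042 0.0006 0.0015]
0.04 26.66 F 11.461482950622463 [10.4038  5.2078  0.136 ] 0.152 [0.0034 0.0005 0.0013]
0.07 26.96 F 7.689774685990974 [6.6073 4.7366 7.0932] 0.153 [0.0035 0.0005 0.0019]
0.1 27.26 F 7.491397676040798 [ 7.1591  2.2071 -2.471 ] 0.156 [0.0021 0.0004 0.0007]
0.13 27.56 F 7.099348499628802 [ 6.7346  2.2579 -2.5004] 0.151 [0.002  0.0005 0.0006]
```

View pics/w13.png

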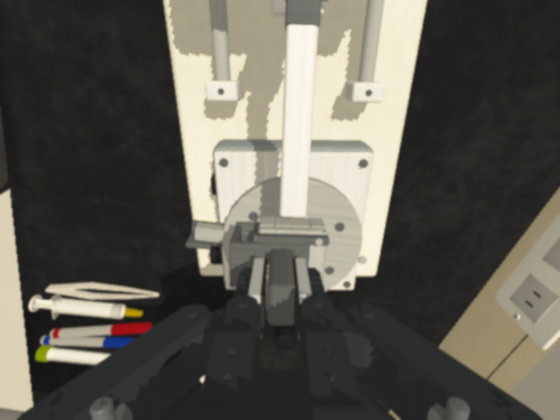

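View pics/s13c.png

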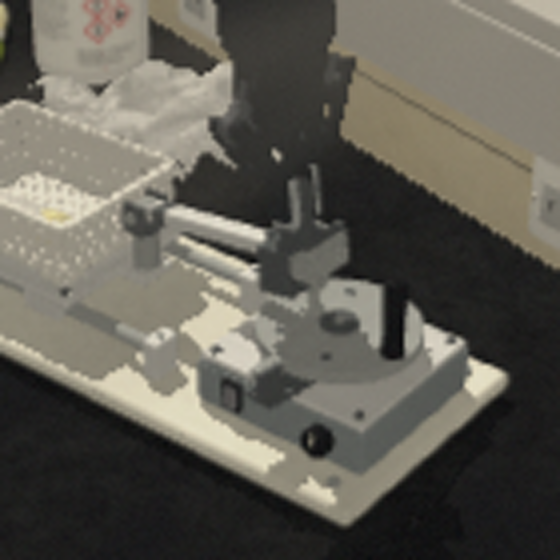

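```bash
python3 - <<'E'
from h import *
for th in [.2,.27,.34,.41]:
    p,r=tpose(.0185,th); robot.servo_line(p,r,speed=.05)
    o=get_obs();F=o["contact_force"]@LX
    print(th,round(o["time_s"],2),"F",F,o["contact_force"],round(o["finger_gap"],3),o["tool_pos"]-p)
    if np.linalg.norm(o["contact_force"])>30: break
robot.dwell(.3)
img,K,P=cam("wrist");cv2.imwrite("pics/w14.png",img)
im,K,P=cam("side");cv2.imwrite("pics/s14.png",im);a=im[160:300,210:370];cv2.imwrite('pics/s14c.png',cv2.resize(a,None,fx=4,fy=4,interpolation=cv2.INTER_CUBIC));np.savez("s14.npz",K=K,P=P)
im,K,P=cam("top");cv2.imwrite("pics/t14.png",im);a=im[160:290,180:440];cv2.imwrite('pics/t14c.png',cv2.resize(a,None,fx=3,fy=3,interpolation=cv2.INTER_CUBIC))
o=get_obs();print(o["time_s"],o["contact_force"],o["finger_gap"])
E
```

```text
0.2 28.02 F 7.9927198967087705 [ 7.7552  1.9648 -3.0951] 0.156 [0.0019 0.0008 0.0006]
0.27 28.38 F 7.341060468587007 [ 6.8868  2.5915 -4.6811] 0.153 [0.0018 0.0009 0.0006]
0.34 28.73 F 8.158264685950359 [ 7.538   3.2649 -4.1317] 0.154 [0.0018 0.001  0.0005]
0.41 29.09 F 8.141731419534198 [ 7.7112  2.6301 -2.795 ] 0.149 [0.0018 0.0011 0.0004]
29.5417 [ 7.0897  3.1848 -4.5511] 0.15238754437998142
```

View pics/w14.png

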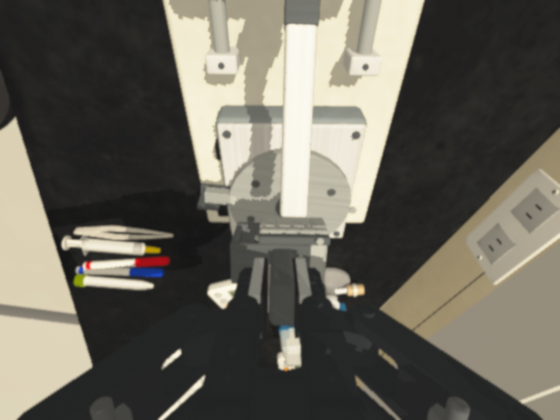

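View pics/s14c.png

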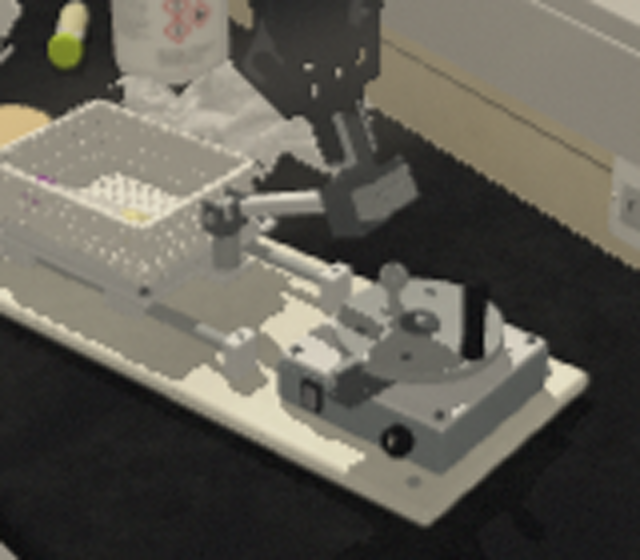

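View pics/t14c.png

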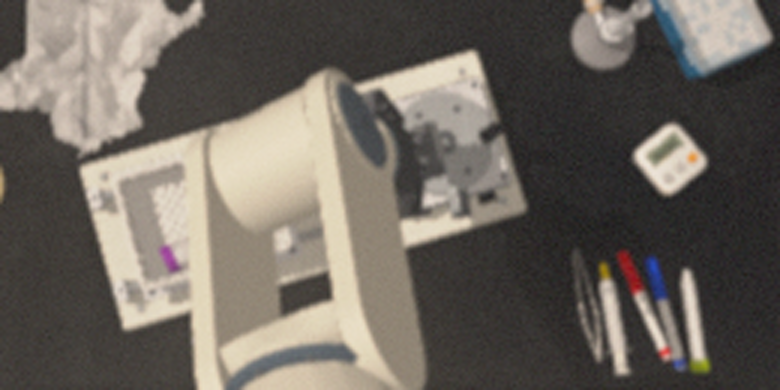

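```bash
python3 - <<'E'
from h import *
a=cv2.imread('pics/w14.png')[100:260,180:380];b=cv2.imread('pics/w12.png')[180:320,160:360]
cv2.imwrite('pics/w14c.png',cv2.resize(a,None,fx=3.7,fy=3.7,interpolation=cv2.INTER_CUBIC))
d=np.load("s14.npz");K,P=d["K"],d["P"]
c=lambda x,y:(x/4+210-.4,y/4+160-.4)
b=unproj(K,P,c(393,276),.108);h=unproj(K,P,c(474,292),.141)
for n,q in(("ball",b),("handle",h)):
    print(n,q,np.degrees(np.arctan2(*(q[:2]-AX)[::-1])))
v=b-h;print(np.degrees(np.arctan2(v[1],v[0])),np.hypot(*v[:2]))
# coupler socket estimate by kinematics
o=get_obs();q=R.from_rotvec(o["tcp_rot"]).as_matrix()
print("tool rise dz",o["tool_pos"][2]-.110, (o["tool_pos"]-PIN))
E
```

```text
ball [ 0.5689 -0.0951  0.108 ] 95.76278829142898
handle [ 0.5676 -0.1808  0.141 ] -94.20839254347075
89.09579158576155 0.08571924268611125
tool rise dz 0.05980641420554354 [ 0.0269 -0.1344  0.0618]
```

View pics/w14c.png

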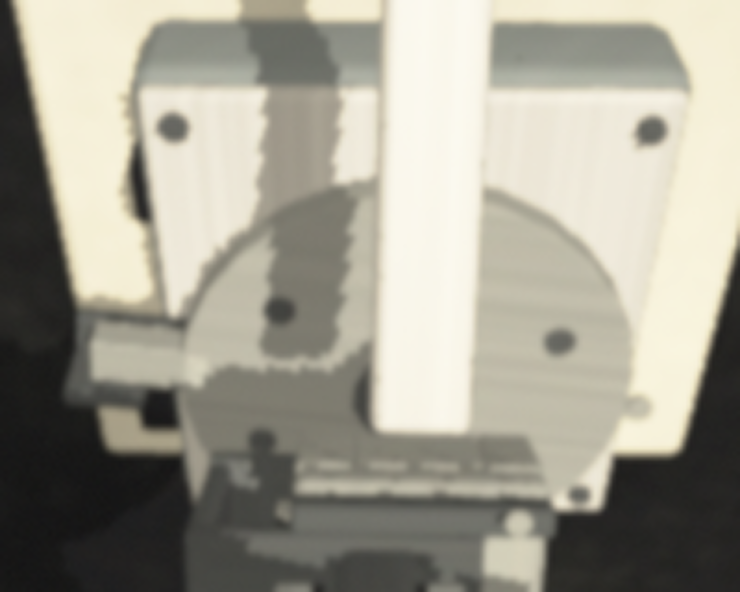

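```bash
python3 - <<'E'
from h import *
d=np.load("s14.npz");K,P=d["K"],d["P"]
im=cv2.imread('pics/s14.png')
a=im[210:270,280:350];a=cv2.resize(a,None,fx=10,fy=10,interpolation=cv2.INTER_CUBIC)
f=lambda X:tuple(int(v) for v in (proj(K,P,X)-[280,210]+.5)*10)
for deg,col in ((93,(0,0,255)),(100,(0,255,0)),(107,(255,0,0))):
    u=np.array([np.cos(np.radians(deg)),np.sin(np.radians(deg))])
    cv2.line(a,f([*(AX-.048*u),.082]),f([*(AX-.048*u),.141]),col,1)
    cv2.circle(a,f([*(AX+.025*u),.108]),5,col,2)
cv2.imwrite('pics/s14p.png',a)
E
```

```text
(no output)
```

View pics/s14p.png

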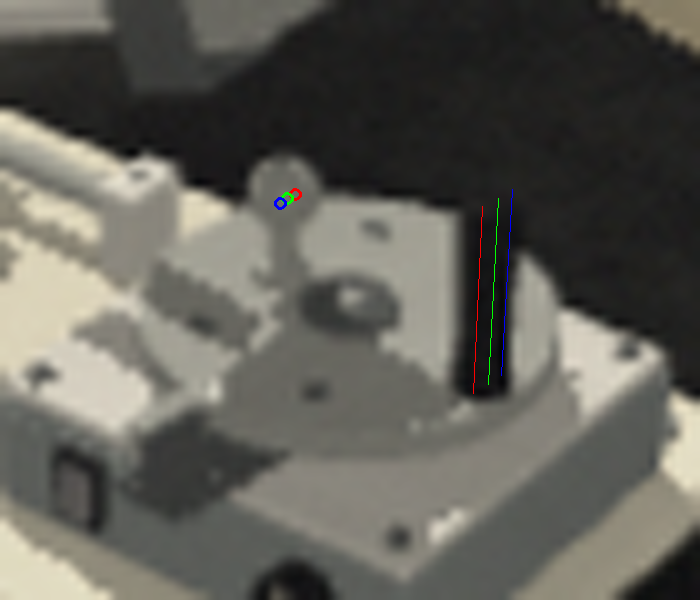

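```bash
python3 - <<'E'
from h import *
o=get_obs();r=cams.read_camera("wrist");T=np.eye(4);T[:3,:3]=R.from_rotvec(o["tcp_rot"]).as_matrix();T[:3,3]=o["tool_pos"];P=T@r["tool_from_camera"];K=r["camera_matrix"]
c=lambda x,y:(x/3.7+180-.4,y/3.7+100-.4)
d=np.load("w9.npz");K9,P9=d["K"],d["P"];c9=lambda x,y:(x/2.7+160-.3,y/2.7+20-.3)
def ang(q):v=q[:2]-AX;return np.degrees(np.arctan2(v[1],v[0]))%360
A=[unproj(K,P,c(*q),z) for q,z in [((95,353),.08),((280,310),.082),((560,341),.082),((262,440),.082)]]
B=[unproj(K9,P9,c9(*q),z) for q,z in [((120,343),.08),((237,288),.082),((420,295),.082),((235,400),.082)]]
for a,b in zip(A,B): print(a,b,ang(a),ang(b))
# rotation from hole pairs
for i,j in ((1,2),(1,3),(2,3)):
  f=lambda L:np.degrees(np.arctan2(*(L[i]-L[j])[[1,0]]))
  print(f(A)-f(B))
print(o["time_s"],o["contact_force"],o["finger_gap"])
E
```

```text
[ 0.4936 -0.1344  0.08  ] [ 0.493  -0.1362  0.08  ] 187.9342709679572 189.13828881151395
[ 0.5346 -0.107   0.082 ] [ 0.5345 -0.1072  0.082 ] 156.04430604580133 156.35288538102114
[ 0.6029 -0.0966  0.082 ] [ 0.603  -0.0965  0.082 ] 40.87974215962212 40.92611573292756
[ 0.54   -0.1497  0.082 ] [ 0.5404 -0.1492  0.082 ] 219.50957163918514 219.31974433430074
-0.23980147921480466
-0.7988505302043194
0.06412899009766448
29.5417 [ 7.0897  3.1848 -4.5511] 0.15238754437998142
```

```bash
python3 -c "
from h import *
close_job();o=get_obs();print(o['time_s'],o['finger_gap'],o['tool_pos'])"
```

```text
the job is handed in; nothing more can be done
the job is handed in; nothing more can be done
```

The job is handed in at about 29.5 s of the 54 s. The crank is parked, the link is off the ball, and the gripper is holding it up.

**What I did**
- I turned the crank counter-clockwise by its handle until the ear met the stop at about 1.5 rad. The resisting force at the handle rose to 12 N there.
- I pulled the latch tab to its end; the force climbed sharply from 9 to 18 N at about 15 mm of measured travel.
- With the tab still pulled, I lifted the link 0.41 rad about its pin.

**Last checks**
- **Lift:** the tool rose 59.8 mm, so the coupler should be about 6 cm above its seat. The ball stands clear in the side picture.
- **Crank:** the disc holes sit within 1° of where they were just after parking, and the ear still looks to be against the stop.
- **Grip:** the tab is held with steady forces, about 9 N in total.
- **Timer and dish:** the timer looks undisturbed. The dish was covered or out of frame in the last pictures, so I did not confirm its position, but the arm did no low work near it.

**What disagreed**
- My first grasp of the handle missed and pressed on its top with about 16 N. The real fingertips end about 28 mm short of the reported tool point, so I corrected for that afterwards.
- The handle position from the side camera alone was off by roughly 1 cm. I relied on the wrist pictures for the crank angle.

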